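# Tumble the doming block down the step and slide it to the brass stop

### The arm

A 6-joint arm with a two-finger parallel gripper is mounted at the origin on the work surface. World frame = base frame: x ahead of the robot, y to its left, z up, the work surface at z = 0. Lengths are in m, angles in degrees, forces in N, time in s.
With the tool pointing down it reaches from about 0.4 to 0.825 m from the base axis. Payload 7 kg.
Tool frame: the origin (TCP) lies on the centre line of the jaws, within the pads' length; the fingertips stand 14 mm ahead of it and the grasp point (between the pads) lies 5 mm behind it; z points along the fingers, y is the line along which they close (so a half turn about z gives the same grasp; the last joint's range is limited). The gripper opens to 88 mm and grips with 3 to 60 N. Pads are 19 mm wide; open, the fingers measure 130 mm over their backs; the gripper's body (78 mm by 193 mm) begins 47 mm behind the grasp point.
Start: joints at [-58.035, 20.546, 0.682, 0, -70.136, -16.507], TCP at [0.18, -0.651, 0.241] pointing down, gripper open.
Joint ranges: [-176.03, 176.03], [-82.01, 121.73], [-58.28, 71.71], [-173.87, 95.51], [-174.79, -0.11], [-173.66, 173.66]. Speed limits (degrees/s): [136.94, 136.94, 172.46, 180, 180, 180].

### API

Orientations are given as [roll, pitch, yaw] about the fixed x, y, z axes, in that order (R = Rz(yaw) Ry(pitch) Rx(roll)).
In Python, from plant import r gives the robot as it stands.
- The arm moves only by the tool send_rows, never from a script. Its argument "steps" is a list of rows, each an object with "dp": the shift along the tool's x, y, z in mm, a list of three; "roll": the turn about the tool's z in rad; "jaw": the opening in per cent of the stroke, from 0 (shut) to 100 (fully open). In form: [{"dp": [tx, ty, tz], "roll": roll, "jaw": jaw}, ...]. A call has 1 to 5 rows; each row is the pose to reach, as a shift and turn from the pose commanded when the call began, along the tool's axes at that moment; what a row does not reach only later rows make up. A row lasts 1/8 s, in which the tool goes at most 62.5 mm and 10.7 degrees, less where a joint would pass 70% of its speed; a pose out of reach is approached as far as the arm can. A call with a gripper value outside its range is refused whole. The fingers move at their own pace and stop on an object; "newtons" is the grip in N (left out, the last holds). Time passes only in rows, so rows that repeat a pose let the fingers close. It gives the time, the measured TCP pose, the force, the opening and the grip force at its end, in the units of the state.
- r.get_state(): the state, without advancing time (a new reading comes with each control period).
- r.capture(name): name is "scene" or "top" or "wrist"; returns a dict with "image" (420x560x3 uint8, blue, green, red), "K" (3x3 intrinsics, pixels), "dist" ([k1, k2, p1, p2, k3] as OpenCV has them; the pictures are not rectified), "rvec" (rotation vector, rad) and "tvec" (3), from world to camera coordinates, as OpenCV has them. Camera axes: x right, y down, z forward; pixel columns grow to the right and rows downward; lengths in m; the calibration is good to about 2 mm. A picture is of the moment at which its call begins. There is no depth.
- r.close_job(): hands the job in; it is judged then, once.
The state is a dict: "time_s": time; "joints": joint angles; "qd": joint speeds; "joint_torque": joint torques, N m; "tcp_pos": TCP position; "eef_rot": TCP orientation; "contact_force": force on the tool from outside, world axes, zero at the start; "moment": the same for the moment, N m; "gripper_width": finger opening in m; "gripper_force": force on a finger pad.
Only numpy, scipy, OpenCV 4.12 (cv2) and the standard library are available. Lean on these libraries where they do the work, as an engineer would, in place of code of your own. Each camera call takes 0.05 s, during which the arm holds its last target. There are 200 camera calls.

### The job

On the stepped work board, tumble the aluminium doming block off the ledge and over the step into the cork-lined tray so that its big red dish ends up facing straight up, then slide it along the tray until it sits squarely against the brass stop, and let go. Do not pick the block up off the board, and leave the pliers, the brush and the bur stand where they are.

Things in the scene. Friction and masses are not known exactly. Their poses are not given: they have to be found in the camera images.
- board: Fixed wooden work board with one step, 275 x 320 mm. Origin on the table under the step's edge, mid-width; z up, y along the step edge (board spans y -160 to 160 mm), x from the step towards the ledge, roughly away from the robot. Ledge: x 0 to 150 mm, flat top at z 34 mm, a white line along its edge. The step is upright, 26 mm high, down to the tray on its -x side.
- tray (a point): Middle of the tray's flat cork floor, at board (-57.5, 0, 8) mm; axes as the board's. The floor reaches from the step (board x 0) to a low lip at board x -115 mm, 10 mm higher than the floor.
- block: Loose aluminium doming cube, 50 mm, 0.2 to 0.4 kg, dishes in all faces. Origin at its centre. Big red dish in its +x face. It starts on the ledge, +z face (four small dishes) up, +x looking away from the step but turned up to 0.8 rad either way, centre at board x 50 to 85, y -50 to 50 mm. Pushed square over the step, it tips by itself once its centre passes the edge, and lands red dish up.
- red_dish (a point): Middle of the block's +x face, 25 mm from its centre, at the mouth of the single dish that is red inside, 37 mm wide; axes as the block's.
- brass_stop: Brass stop bar fixed across one end of the tray (which end varies), at board x -57, y +140 or -140 mm. 110 mm along board x, 14 mm thick along y, 30 mm high. Origin at the centre of its underside, on the tray floor; axes as the board's. The face to slide the block against is 7 mm from its centre, towards the board's middle.
- black_stop: Black plastic stop bar of the same size at the other end of the tray: not the one to use. Origin and axes as for the brass stop.
- pliers: Loose yellow-handled pliers, 155 mm long, 70 mm wide, 16 mm high, lying on the table beside the board. Origin near the middle, on the table; x along them to the jaws. Leave alone.
- brush: Loose small brush, 160 mm long, lying on the table beside the board, on the other side from the pliers. Origin near the middle, on the table; x along it. Leave alone.
- bur_stand: Loose plywood bur stand, 50 x 110 mm, up to 70 mm high with its burs, on the table behind the ledge. Origin at the centre of its underside. Leave alone.
There are look-alikes about, which are no part of the job. There is more than one size of the block; the job needs the largest.

How it is judged (in metres and radians):
At the end, for the whole second after the job is handed in: The block rests flat on the tray floor with the red dish facing up (within 0.1 rad), within 6 mm of touching the brass stop and square to it (within 0.12 rad), released and at rest (angle between block's own x axis and vertical below 0.1 rad and z of block in the frame of board between 0.029 and 0.037 m and x of block in the frame of board between -0.1 and -0.02 m and y of block in the frame of brass_stop between -0.038 and 0.038 m and (angle between the y axis of block and the y axis of board, either way round below 0.12 rad or angle between the z axis of block and the y axis of board, either way round below 0.12 rad) and linear speed of block below 0.01 m/s and angular speed of block below 0.1 rad/s).
It fails at once if the block was picked up: its centre rose more than 20 mm above its height when standing on the ledge (z of block in the frame of board above 0.079 m).
It fails at once if the pliers was moved more than 20 mm (distance of pliers from where it was at the start of the episode above 0.02 m).
It fails at once if the brush was moved more than 20 mm (distance of brush from where it was at the start of the episode above 0.02 m).
It fails at once if the bur stand was moved more than 20 mm (distance of bur_stand from where it was at the start of the episode above 0.02 m).
It also fails if it takes over 58 s, if anything falls off the work surface, if the arm or the gripper's body presses on something with over 40 N, if the wrist force passes 120 N, or if a joint passes its speed limit or range.

## Working session

There is one attempt and no reset: what is moved stays moved. The work goes in short steps, Python scripts to look and compute and a tool call to move; the robot and the scene stay as the last step left them, time stands still between calls to the robot, and variables do not carry over. Pictures are saved under pics/ and viewed, at most 10 in all, crops included, and the job is handed in when it is done.

Besides the shell and the picture viewer there is one more tool, called after "Emit:" by a JSON object that holds its "fn" and its "kwargs". send_rows: Moves the arm, as the interface text tells. Its arguments: {"type":"object","properties":{"steps":{"type":"array","items":{"type":"object","properties":{"dp":{"type":"array","items":{"type":"number"}},"roll":{"type":"number"},"jaw":{"type":"number"}}}},"newtons":{"type":"number"}},"required":["steps"]}

```bash
mkdir -p pics
cat > h.py <<'E'
import numpy as np, cv2
from plant import r
def cap(n,f):
    c=r.capture(n); cv2.imwrite(f,c["image"]); 
    np.savez(f+".npz",**{k:np.array(c[k],float) for k in("K","dist","rvec","tvec")}); return c
def ray(f,uv,z):
    c=np.load(f+".npz"); R=cv2.Rodrigues(c["rvec"])[0]; t=c["tvec"].ravel()
    p=cv2.undistortPoints(np.array(uv,float).reshape(-1,1,2),c["K"],c["dist"]).reshape(-1,2)
    d=np.c_[p,np.ones(len(p))]@R; o=-R.T@t
    return o+d*((np.array(z)-o[2])/d[:,2])[:,None]
def proj(f,X):
    c=np.load(f+".npz"); return cv2.projectPoints(np.array(X,float),c["rvec"],c["tvec"],c["K"],c["dist"])[0].reshape(-1,2)
E
python3 - <<'E'
from h import *
a=cap("top","pics/top.png");b=cap("scene","pics/scene.png")
for c in(a,b):
    R=cv2.Rodrigues(c["rvec"])[0];print(-R.T@np.array(c["tvec"]).ravel(),c["K"][0][0])
cv2.imwrite("pics/top_b.png",cv2.resize(a["image"],(800,600)));cv2.imwrite("pics/scene_b.png",cv2.resize(b["image"],(800,600)))
print(r.get_state())
E
```

```text
[0.54185283 0.01246835 0.94405378] 390.6415375826561
[ 1.32842965 -0.63732355  0.84562157] 528.6507541508252
{'time_s': 0.1, 'joints': array([-5.80340924e+01,  2.05874211e+01,  6.38230701e-01, -1.72930041e-02,
       -7.01352562e+01, -1.65069059e+01]), 'qd': array([-0.11918033, -0.05769485,  0.1393536 ,  0.02088068, -0.04934668,
        0.0124339 ]), 'joint_torque': array([-2.90150410e-04, -5.84164095e+01,  2.93753690e+01,  7.01548934e+00,
        1.01724706e-02, -7.21189576e-05]), 'tcp_pos': array([ 0.17978103, -0.65018286,  0.23971072]), 'eef_rot': array([ 1.79914414e+02, -8.40870634e-03, -1.64546880e+02]), 'contact_force': array([-0.05497482, -0.54277012,  1.13784782]), 'moment': array([0.00543803, 0.01438883, 0.03480185]), 'gripper_force': 0.0, 'gripper_width': 0.08763576208909075}
```

View pics/top_b.png

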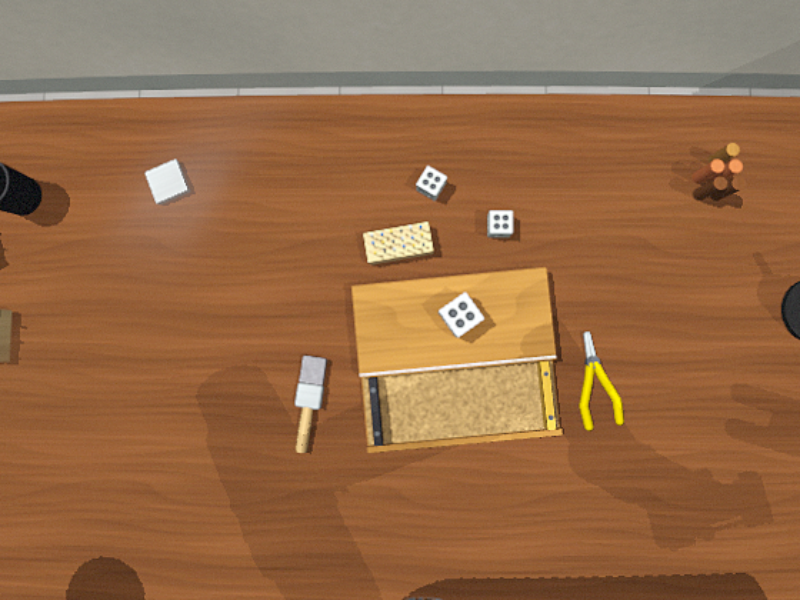

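View pics/scene_b.png

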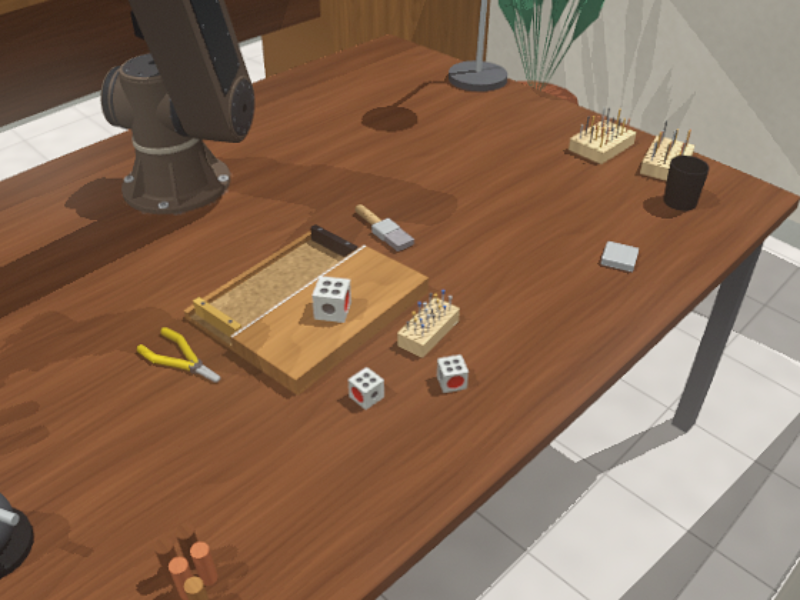

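The top view shows three dimpled cubes, at (461,314) on the ledge and at (432,181) and (501,223) on the table. The one on the ledge is the largest and sits where described. The brass stop is at (549,396), at the -y end, and the black stop is at (375,410). One enlarged crop will confirm this.

Run:
```python
from h import *
a=cv2.imread("pics/top.png")[180:325,240:420]
b=cv2.imread("pics/scene.png")[170:260,190:290]
cv2.imwrite("pics/crop.png",cv2.resize(a,None,fx=4.13,fy=4.13,interpolation=cv2.INTER_CUBIC))
```

```text
(no output)
```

View pics/crop.png

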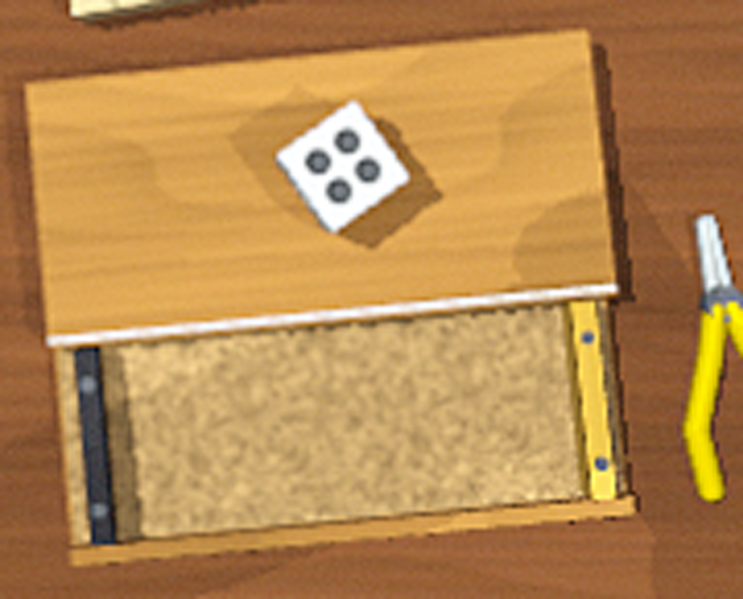

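Run:
```python
from h import *
f="pics/top.png"; g=lambda l:[(240+(u+.5)/4.13-.5,180+(v+.5)/4.13-.5) for u,v in l]
L=ray(f,g([(25,85),(588,30),(619,296),(50,346)]),.034); B=ray(f,g([(354,100),(411,175),(335,232),(277,157)]),.084)
print(np.round(L*1e3),'\n',np.round(B*1e3))
print([np.linalg.norm(L[i]-L[(i+1)%4]) for i in range(4)],[np.linalg.norm(B[i]-B[(i+1)%4]) for i in range(4)])
# fit board: rigid
M=np.array([[150,160],[150,-160],[0,-160],[0,160]])/1e3
def fit(M,P):
    a=M-M.mean(0);b=P-P.mean(0);th=np.arctan2((a[:,0]*b[:,1]-a[:,1]*b[:,0]).sum(),(a*b).sum())
    R=np.array([[np.cos(th),-np.sin(th)],[np.sin(th),np.cos(th)]]);t=P.mean(0)-R@M.mean(0);return th,R,t,P-(M@R.T+t)
th,R,t,e=fit(M,L[:,:2]);print("board",th,t,e*1e3)
# corners of block in order: far(top), right, near, left
Mb=np.array([[25,25],[25,-25],[-25,-25],[-25,25]])/1e3
for s in(0,1):
    tb,_,c,e=fit(Mb,np.roll(B[:,:2],s,0));print("block",tb,c,e*1e3,"in board",(c-t)@R*1e3,tb-th)
np.savez("board.npz",R=R,t=t,th=th)
s=proj("pics/scene.png",[np.r_[R@np.array([x,y])+t,.034] for x,y in M]);print(s*800/560)
```

```text
[[ 632.  123.   34.]
 [ 664. -196.   34.]
 [ 514. -212.   34.]
 [ 485.  107.   34.]] 
 [[620. -59.  84.]
 [580. -90.  84.]
 [549. -49.  84.]
 [589. -18.  84.]]
[np.float64(0.32068904885839117), np.float64(0.15077056731371824), np.float64(0.32038118399600174), np.float64(0.14820568953525362)] [np.float64(0.050111571382295904), np.float64(0.050629974703615466), np.float64(0.05035635315984476), np.float64(0.05123666294969624)]
board 0.09865226363850965 [ 0.49924389 -0.05171776] [[-0.73373159  0.80681194]
 [ 0.11588144  0.19945275]
 [-0.55896515 -0.77806509]
 [ 1.1768153  -0.2281996 ]]
block -0.9219883449852444 [ 0.58431226 -0.0540326 ] [[ 0.23964492 -0.43397669]
 [ 0.12136775 -0.4626144 ]
 [-0.15301912  0.11971742]
 [-0.20799355  0.77687368]] in board [ 84.42676073 -10.68217528] -1.020640608623754
block 0.6488079818096522 [ 0.58431226 -0.0540326 ] [[-0.20799355  0.77687368]
 [ 0.23964492 -0.43397669]
 [ 0.12136775 -0.4626144 ]
 [-0.15301912  0.11971742]] in board [ 84.42676073 -10.68217528] 0.5501557181711425
[[427.71450542 275.21548926]
 [295.10087069 377.05023555]
 [229.65088205 333.00580946]
 [363.29018789 242.63716134]]
```

The block is centred at world (0.584, -0.054), with yaw 0.649 in the world frame and 0.55 relative to the board. The red dish faces away from the step and the brass stop is at -y. I'll grip it lightly on its ±y faces, square it to the board, drag it near the edge and push it over from behind.

```bash
cat > plan.py <<'E'
import sys
from h import *
b=np.load("board.npz")
def go(bx,by,z,yawrel):  # board mm, world TCP z mm, tool x dir relative board x (rad, mod pi)
    s=r.get_state(); e=np.radians(s["eef_rot"]); y0=e[2]
    p=np.r_[b["R"]@[bx/1e3,by/1e3]+b["t"],z/1e3]-s["tcp_pos"]
    c,q=np.cos(y0),np.sin(y0)
    dp=np.array([p[0]*c+p[1]*q,p[0]*q-p[1]*c,-p[2]])*1e3
    ty=b["th"]+yawrel; d=(ty-y0+np.pi/2)%np.pi-np.pi/2
    n=max(np.linalg.norm(dp)/62.5,abs(d)/.1867)
    cur=(s["tcp_pos"][:2]-b["t"])@b["R"]*1e3
    print("dp",dp.round(1),"roll",round(-d,3),"rows",round(n,1),"now board",cur.round(1),"z",round(s["tcp_pos"][2]*1e3,1),"yaw",round(np.degrees(y0),1),"j6",s["joints"][5].round(), "t",s["time_s"])
if __name__=="__main__": go(*map(float,sys.argv[1:]))
E
python3 plan.py 84.4 -10.7 240 0.55
```

```text
dp [-5.487e+02  4.668e+02 -3.000e-01] roll -0.379 rows 11.5 now board [-376.9 -564.1] z 239.7 yaw -164.5 j6 -17.0 t 0.1
```

Emit:
{"fn": "send_rows", "kwargs": {"steps": [{"dp": [-48, 40, 0], "roll": -0.05, "jaw": 100}, {"dp": [-96, 80, 0], "roll": -0.15, "jaw": 100}, {"dp": [-144, 120, 0], "roll": -0.25, "jaw": 100}, {"dp": [-192, 160, 0], "roll": -0.33, "jaw": 100}, {"dp": [-240, 200, 0], "roll": -0.379, "jaw": 100}]}}

```text
time_s: 0.72
tcp_pos: [0.3586, -0.392, 0.2404]
eef_rot: [180.0, 0.0, -142.7]
contact_force: [1.5, -0.7, -0.7]
gripper_width: 0.0872
gripper_force: 0.0
```

```bash
python3 plan.py 84.4 -10.7 240 0.55
```

```text
dp [-384.3  132.1    0.4] roll 0.002 rows 6.5 now board [-173.5 -324.7] z 240.4 yaw -142.7 j6 -26.0 t 0.725
```

Emit:
{"fn": "send_rows", "kwargs": {"steps": [{"dp": [-58, 20, 0], "roll": 0, "jaw": 100}, {"dp": [-116, 40, 0], "roll": 0, "jaw": 100}, {"dp": [-174, 60, 0], "roll": 0, "jaw": 100}, {"dp": [-232, 80, 0], "roll": 0, "jaw": 100}, {"dp": [-288, 99, 0], "roll": 0, "jaw": 100}]}}

```text
time_s: 1.35
tcp_pos: [0.5282, -0.1389, 0.2405]
eef_rot: [180.0, -0.0, -142.8]
contact_force: [1.2, -0.9, -0.1]
gripper_width: 0.0877
gripper_force: 0.0
```

Emit:
{"fn": "send_rows", "kwargs": {"steps": [{"dp": [-48, 16.5, 0], "roll": 0, "jaw": 100}, {"dp": [-96, 33, 0], "roll": 0, "jaw": 100}, {"dp": [-96, 33, 45], "roll": 0, "jaw": 100}, {"dp": [-96, 33, 80], "roll": 0, "jaw": 100}, {"dp": [-96, 33, 80], "roll": 0, "jaw": 100}]}}

```text
time_s: 1.98
tcp_pos: [0.5821, -0.0567, 0.1577]
eef_rot: [179.8, -0.3, -142.8]
contact_force: [-0.0, 0.1, 1.0]
gripper_width: 0.0872
gripper_force: 0.0
```

```bash
python3 plan.py 84.4 -10.7 55 0.55
```

```text
dp [ -3.4   0.8 102.7] roll 0.0 rows 1.6 now board [ 81.9 -13.2] z 157.7 yaw -142.8 j6 -66.0 t 1.975
```

Emit:
{"fn": "send_rows", "kwargs": {"steps": [{"dp": [-3.4, 1, 30], "roll": 0, "jaw": 100}, {"dp": [-3.4, 1, 60], "roll": 0, "jaw": 100}, {"dp": [-3.4, 1, 85], "roll": 0, "jaw": 100}, {"dp": [-3.4, 1, 101], "roll": 0, "jaw": 100}, {"dp": [-3.4, 1, 101], "roll": 0, "jaw": 100}], "newtons": 8}}

```text
time_s: 2.6
tcp_pos: [0.5863, -0.054, 0.0596]
eef_rot: [180.0, -0.0, -142.8]
contact_force: [-0.1, 0.9, 0.2]
gripper_width: 0.0875
gripper_force: 0.0
```

Emit:
{"fn": "send_rows", "kwargs": {"steps": [{"dp": [0, 0, 0], "roll": 0, "jaw": 50}, {"dp": [0, 0, 0], "roll": 0, "jaw": 50}, {"dp": [0, 0, 0], "roll": 0, "jaw": 50}, {"dp": [0, 0, 0], "roll": 0, "jaw": 50}, {"dp": [0, 0, 0], "roll": 0, "jaw": 50}], "newtons": 8}}

```text
time_s: 3.22
tcp_pos: [0.5865, -0.0538, 0.0599]
eef_rot: [-180.0, 0.0, -142.8]
contact_force: [-0.1, 1.0, 2.5]
gripper_width: 0.05
gripper_force: 7.9
```

```bash
python3 plan.py 84.4 -10.7 55 0.0
```

```text
dp [1.9 1.1 4.9] roll 0.55 rows 2.9 now board [ 86.6 -10.7] z 59.9 yaw -142.8 j6 -67.0 t 3.225
```

Emit:
{"fn": "send_rows", "kwargs": {"steps": [{"dp": [0, 0, 0], "roll": 0.14, "jaw": 50}, {"dp": [0, 0, 0], "roll": 0.28, "jaw": 50}, {"dp": [0, 0, 0], "roll": 0.42, "jaw": 50}, {"dp": [0, 0, 0], "roll": 0.55, "jaw": 50}, {"dp": [0, 0, 0], "roll": 0.55, "jaw": 50}]}}

```text
time_s: 3.85
tcp_pos: [0.5865, -0.0537, 0.0599]
eef_rot: [-180.0, 0.0, -174.3]
contact_force: [0.7, -0.9, 2.0]
gripper_width: 0.0497
gripper_force: 8.0
```

```bash
python3 plan.py 20 -30 60 0.0
```

```text
dp [ 66.7 -19.3  -0.1] roll 0.001 rows 1.1 now board [ 86.7 -10.6] z 59.9 yaw -174.3 j6 -98.0 t 3.85
```

Emit:
{"fn": "send_rows", "kwargs": {"steps": [{"dp": [17, -5, 0], "roll": 0, "jaw": 50}, {"dp": [34, -10, 0], "roll": 0, "jaw": 50}, {"dp": [51, -15, 0], "roll": 0, "jaw": 50}, {"dp": [66, -19, 0], "roll": 0, "jaw": 50}, {"dp": [66, -19, 0], "roll": 0, "jaw": 50}]}}

```text
time_s: 4.47
tcp_pos: [0.5197, -0.0802, 0.0597]
eef_rot: [-180.0, -0.2, -174.4]
contact_force: [-5.1, -1.5, 8.8]
gripper_width: 0.05
gripper_force: 8.0
```

Emit:
{"fn": "send_rows", "kwargs": {"steps": [{"dp": [0, 0, 0], "roll": 0, "jaw": 85}, {"dp": [0, 0, 0], "roll": 0, "jaw": 85}, {"dp": [0, 0, -30], "roll": 0, "jaw": 85}, {"dp": [0, 0, -60], "roll": 0, "jaw": 60}, {"dp": [-60, 0, -60], "roll": 0, "jaw": 6}]}}

```text
time_s: 5.1
tcp_pos: [0.5816, -0.0732, 0.1228]
eef_rot: [180.0, 0.2, -174.3]
contact_force: [1.6, 0.7, 0.4]
gripper_width: 0.0597
gripper_force: 0.0
```

```bash
python3 plan.py 80 -30 60 0.0
python3 - <<'E'
from h import *
a=cap("scene","pics/s2.png")["image"][150:290,120:310]
cv2.imwrite("pics/s2c.png",cv2.resize(a,None,fx=4.1,fy=4.1,interpolation=cv2.INTER_CUBIC))
E
```

```text
dp [-0.1 -0.5 62.8] roll 0.0 rows 1.0 now board [ 79.9 -29.5] z 122.8 yaw -174.3 j6 -96.0 t 5.1
```

View pics/s2c.png

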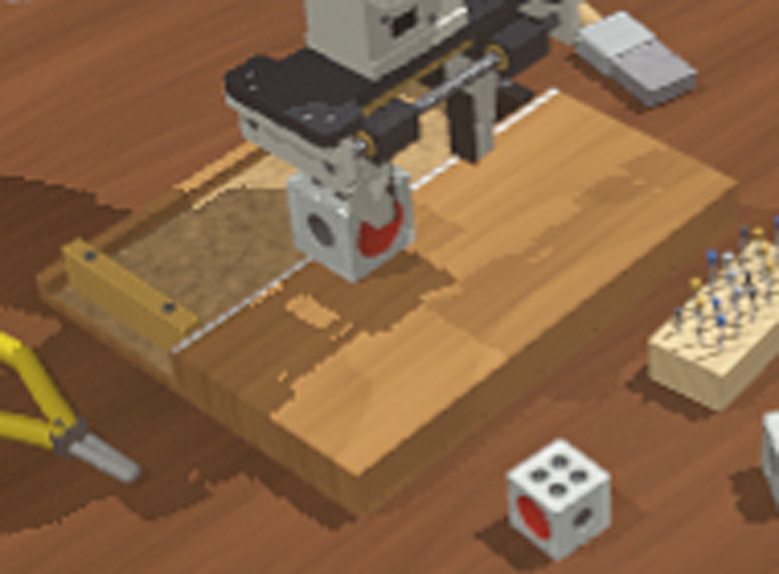

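The block is square on the edge, with the red dish (380,230 in the crop) facing away from the step. Next I'll lower the nearly closed fingers behind it and push it over.

Emit:
{"fn": "send_rows", "kwargs": {"steps": [{"dp": [0, 0, 20], "roll": 0, "jaw": 6}, {"dp": [0, 0, 40], "roll": 0, "jaw": 6}, {"dp": [0, 0, 62], "roll": 0, "jaw": 6}, {"dp": [12, 0, 62], "roll": 0, "jaw": 6}, {"dp": [22, 0, 62], "roll": 0, "jaw": 6}]}}

```text
time_s: 5.78
tcp_pos: [0.5594, -0.0755, 0.0577]
eef_rot: [-180.0, -0.0, -174.3]
contact_force: [-0.2, 0.5, -0.1]
gripper_width: 0.0078
gripper_force: 0.0
```

Emit:
{"fn": "send_rows", "kwargs": {"steps": [{"dp": [5, 0, 0], "roll": 0, "jaw": 6}, {"dp": [10, 0, 0], "roll": 0, "jaw": 6}, {"dp": [15, 0, 0], "roll": 0, "jaw": 6}, {"dp": [20, 0, 0], "roll": 0, "jaw": 6}, {"dp": [24, 0, 0], "roll": 0, "jaw": 6}]}}

```text
time_s: 6.4
tcp_pos: [0.5367, -0.0778, 0.058]
eef_rot: [-180.0, 0.1, -174.3]
contact_force: [2.5, -0.1, 3.1]
gripper_width: 0.0053
gripper_force: 1.3
```

```bash
python3 plan.py 26 -30 60 0.0
python3 - <<'E'
from h import *
a=cap("scene","pics/s3.png")["image"][150:290,120:310]
cv2.imwrite("pics/s3c.png",cv2.resize(a,None,fx=4.1,fy=4.1,interpolation=cv2.INTER_CUBIC))
E
```

```text
dp [ 8.7 -0.4 -2. ] roll 0.0 rows 0.1 now board [ 34.7 -29.6] z 58.0 yaw -174.3 j6 -97.0 t 6.4
```

View pics/s3c.png

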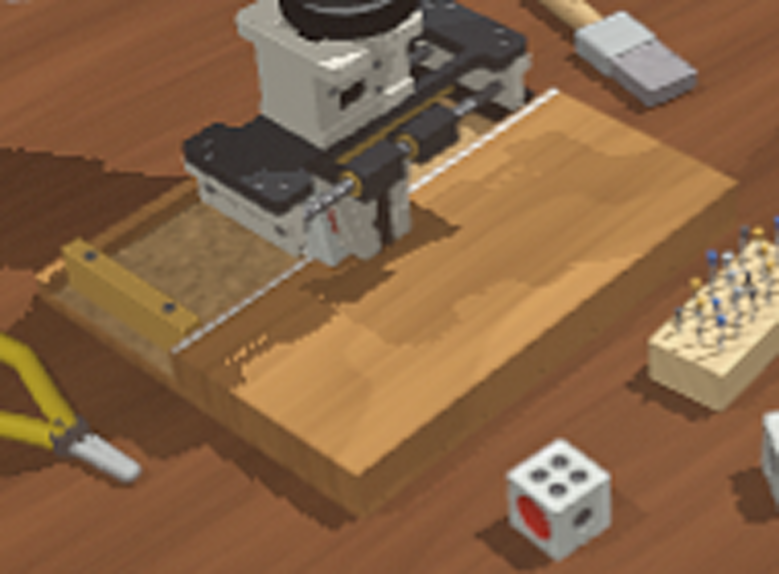

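The block has moved forward and is at its tipping point, with the fingers behind it at (370,220). I'll keep pushing slowly.

Emit:
{"fn": "send_rows", "kwargs": {"steps": [{"dp": [4, 0, 0], "roll": 0, "jaw": 6}, {"dp": [8, 0, 0], "roll": 0, "jaw": 6}, {"dp": [12, 0, 0], "roll": 0, "jaw": 6}, {"dp": [15, 0, 0], "roll": 0, "jaw": 6}, {"dp": [15, 0, 0], "roll": 0, "jaw": 6}]}}

```text
time_s: 7.08
tcp_pos: [0.5211, -0.0793, 0.0576]
eef_rot: [180.0, -0.0, -174.3]
contact_force: [0.8, 0.3, 1.6]
gripper_width: 0.0053
gripper_force: 0.0
```

Emit:
{"fn": "send_rows", "kwargs": {"steps": [{"dp": [0, 0, 0], "roll": 0, "jaw": 6}, {"dp": [0, 0, -30], "roll": 0, "jaw": 6}, {"dp": [0, 0, -60], "roll": 0, "jaw": 6}, {"dp": [-50, 0, -90], "roll": 0, "jaw": 6}, {"dp": [-110, 0, -90], "roll": 0, "jaw": 6}]}}

```text
time_s: 7.7
tcp_pos: [0.6337, -0.0683, 0.1517]
eef_rot: [-180.0, 0.4, -174.3]
contact_force: [0.7, 0.2, 1.4]
gripper_width: 0.0052
gripper_force: 0.0
```

Run:
```python
from h import *
a=cap("scene","pics/s4.png")["image"][150:290,120:310]
b=cap("top","pics/t4.png")["image"][180:325,240:420]
a=cv2.resize(a,(500,368));b=cv2.resize(b,(743,599),interpolation=cv2.INTER_CUBIC)
cv2.imwrite("pics/t4c.png",b);cv2.imwrite("pics/s4c.png",a)
```

```text
(no output)
```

View pics/t4c.png

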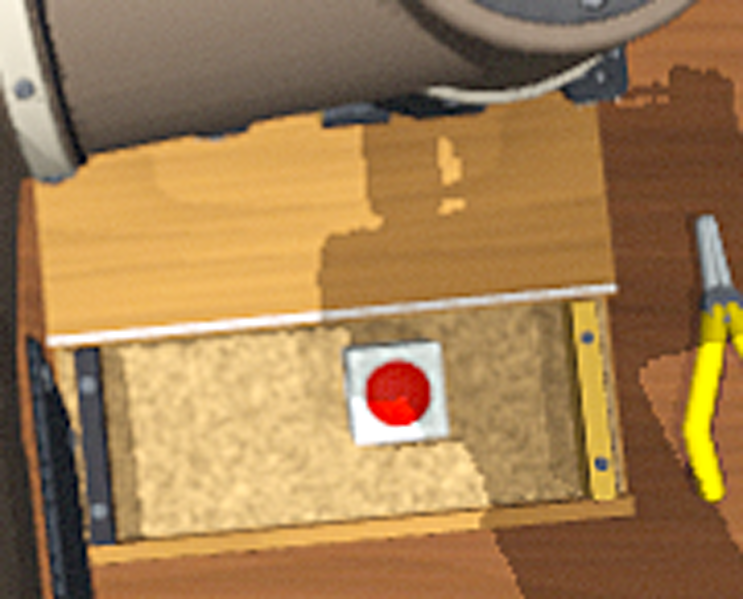

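The block lies flat in the tray with the red dish up. Its top corners are near (344,350), (440,342), (449,437) and (355,444).

```bash
python3 - <<'E'
from h import *
b=np.load("board.npz")
P=ray("pics/t4.png",[(240+(u+.5)/4.13-.5,180+(v+.5)/4.13-.5) for u,v in[(344,350),(440,342),(449,437),(355,444)]],.058)
Q=(P[:,:2]-b["t"])@b["R"]*1e3;print(Q.round(1),Q.mean(0))
# brass face top edge
P=ray("pics/t4.png",[(240+(u+.5)/4.13-.5,180+(v+.5)/4.13-.5) for u,v in[(572,302),(592,499)]],.038)
print(((P[:,:2]-b["t"])@b["R"]*1e3).round(1))
E
python3 plan.py -45 50 150 1.5708
```

```text
[[-14.5  -2.7]
 [-15.  -55.2]
 [-66.6 -54.9]
 [-65.6  -3.7]] [-40.41321337 -29.11799661]
[[  -1.3 -133.3]
 [-110.6 -132.9]]
dp [179.3  79.7  -3. ] roll -1.57 rows 8.4 now board [134.4 -29.5] z 147.0 yaw -174.3 j6 -96.0 t 7.8
```

Emit:
{"fn": "send_rows", "kwargs": {"steps": [{"dp": [36, 13, 0], "roll": -0.18, "jaw": 6}, {"dp": [72, 26, 0], "roll": -0.36, "jaw": 6}, {"dp": [108, 39, 0], "roll": -0.54, "jaw": 6}, {"dp": [144, 52, 0], "roll": -0.72, "jaw": 6}, {"dp": [174, 66, 0], "roll": -0.9, "jaw": 6}]}}

```text
time_s: 8.43
tcp_pos: [0.4497, -0.0199, 0.1474]
eef_rot: [180.0, -0.0, -122.5]
contact_force: [0.3, 0.6, 1.1]
gripper_width: 0.0051
gripper_force: 0.0
```

Emit:
{"fn": "send_rows", "kwargs": {"steps": [{"dp": [0, 0, 0], "roll": -0.17, "jaw": 6}, {"dp": [0, 0, 0], "roll": -0.34, "jaw": 6}, {"dp": [0, 0, 0], "roll": -0.51, "jaw": 6}, {"dp": [0, 0, 0], "roll": -0.67, "jaw": 6}, {"dp": [0, 0, 0], "roll": -0.67, "jaw": 6}]}}

```text
time_s: 9.05
tcp_pos: [0.4511, -0.02, 0.1475]
eef_rot: [180.0, 0.0, -84.4]
contact_force: [0.0, -0.7, 0.5]
gripper_width: 0.0052
gripper_force: 0.0
```

```bash
python3 plan.py -40.5 35 30 1.5708
```

```text
dp [  1.3  -4.3 117.5] roll -0.002 rows 1.9 now board [-44.8  36.4] z 147.5 yaw -84.4 j6 -17.0 t 9.05
```

Emit:
{"fn": "send_rows", "kwargs": {"steps": [{"dp": [0, -4, 35], "roll": 0, "jaw": 6}, {"dp": [0, -4, 70], "roll": 0, "jaw": 6}, {"dp": [0, -4, 100], "roll": 0, "jaw": 6}, {"dp": [0, -4, 117], "roll": 0, "jaw": 6}, {"dp": [15, -4, 117], "roll": 0, "jaw": 6}]}}

```text
time_s: 9.68
tcp_pos: [0.4558, -0.0347, 0.0294]
eef_rot: [179.8, -0.0, -84.5]
contact_force: [-0.9, 0.3, 1.0]
gripper_width: 0.0053
gripper_force: 0.0
```

Emit:
{"fn": "send_rows", "kwargs": {"steps": [{"dp": [8, 0, 0], "roll": 0, "jaw": 6}, {"dp": [14, 0, 0], "roll": 0, "jaw": 6}, {"dp": [21, 0, 0], "roll": 0, "jaw": 6}, {"dp": [29, 0, 0], "roll": 0, "jaw": 6}, {"dp": [37, 0, 0], "roll": 0, "jaw": 6}]}}

```text
time_s: 10.3
tcp_pos: [0.4608, -0.0715, 0.0309]
eef_rot: [-179.9, 0.0, -84.4]
contact_force: [-0.2, 3.8, 3.3]
gripper_width: 0.0054
gripper_force: 1.8
```

```bash
python3 plan.py -40.5 -73.5 30 1.5708
```

```text
dp [57.6  0.2  0.9] roll -0.001 rows 0.9 now board [-40.2 -15.9] z 30.9 yaw -84.4 j6 -10.0 t 10.3
```

Emit:
{"fn": "send_rows", "kwargs": {"steps": [{"dp": [9, 0, 0], "roll": 0, "jaw": 6}, {"dp": [18, 0, 0], "roll": 0, "jaw": 6}, {"dp": [27, 0, 0], "roll": 0, "jaw": 6}, {"dp": [36, 0, 0], "roll": 0, "jaw": 6}, {"dp": [44, 0, 0], "roll": 0, "jaw": 6}]}}

```text
time_s: 10.92
tcp_pos: [0.4646, -0.1157, 0.0305]
eef_rot: [180.0, 0.0, -84.4]
contact_force: [-0.7, 3.6, 3.3]
gripper_width: 0.0054
gripper_force: 1.7
```

Emit:
{"fn": "send_rows", "kwargs": {"steps": [{"dp": [4, 0, 0], "roll": 0, "jaw": 6}, {"dp": [8, 0, 0], "roll": 0, "jaw": 6}, {"dp": [11, 0, 0], "roll": 0, "jaw": 6}, {"dp": [13, 0, 0], "roll": 0, "jaw": 6}, {"dp": [13, 0, 0], "roll": 0, "jaw": 6}]}}

```text
time_s: 11.55
tcp_pos: [0.4657, -0.1282, 0.0305]
eef_rot: [180.0, -0.0, -84.4]
contact_force: [0.9, -0.5, 0.1]
gripper_width: 0.0058
gripper_force: 0.0
```

```bash
python3 plan.py -40.5 -73.5 30 1.5708
```

```text
dp [ 0.7 -0.4  0.5] roll -0.001 rows 0.0 now board [-40.9 -72.8] z 30.5 yaw -84.4 j6 -2.0 t 11.55
```

Predicted contact distance reached, but the force doesn't yet show the stop, so I'll creep on a few millimetres.

Emit:
{"fn": "send_rows", "kwargs": {"steps": [{"dp": [1, 0, 0], "roll": 0, "jaw": 6}, {"dp": [2, 0, 0], "roll": 0, "jaw": 6}, {"dp": [2.5, 0, 0], "roll": 0, "jaw": 6}]}}

```text
time_s: 11.92
tcp_pos: [0.4657, -0.1285, 0.0306]
eef_rot: [180.0, 0.1, -84.4]
contact_force: [-5.4, 25.3, 8.8]
gripper_width: 0.005
gripper_force: 12.8
```

The stop is holding: 25 N with no further travel. I'll back off, lift clear and check.

Emit:
{"fn": "send_rows", "kwargs": {"steps": [{"dp": [-5, 0, 0], "roll": 0, "jaw": 6}, {"dp": [-25, 0, 0], "roll": 0, "jaw": 6}, {"dp": [-50, 0, -30], "roll": 0, "jaw": 6}, {"dp": [-90, 0, -70], "roll": 0, "jaw": 6}, {"dp": [-140, 0, -100], "roll": 0, "jaw": 6}]}}

```text
time_s: 12.55
tcp_pos: [0.4525, 0.0095, 0.132]
eef_rot: [-179.9, -0.0, -84.5]
contact_force: [1.8, 0.1, 0.4]
gripper_width: 0.0049
gripper_force: 0.0
```

Run:
```python
from h import *
b=cap("top","pics/t5.png")["image"][180:325,240:420]
cv2.imwrite("pics/t5c.png",cv2.resize(b,(743,599),interpolation=cv2.INTER_CUBIC))
```

```text
(no output)
```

View pics/t5c.png

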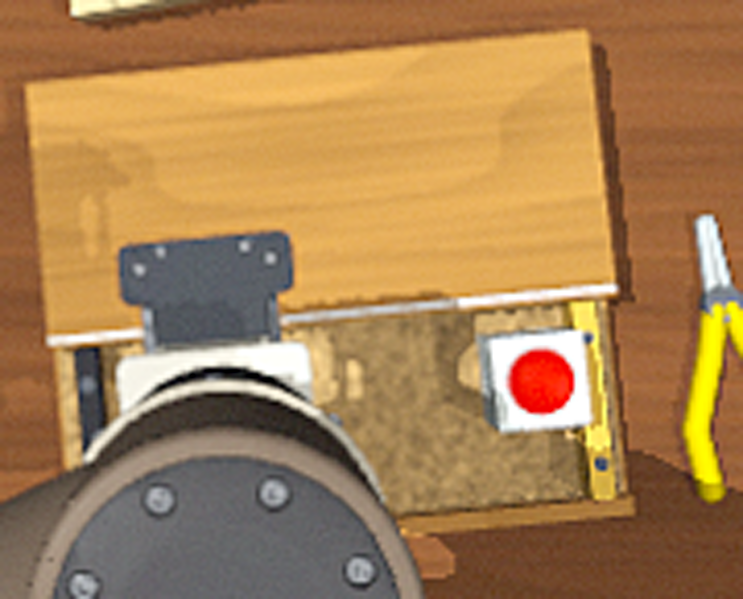

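The block sits square against the brass stop with the red dish (541,380) facing up and the gripper clear, so I'm handing in.

```bash
python3 -c "
from plant import r
print(r.close_job())"
```

```text
the job is handed in; nothing more can be done
None
```

The block is in the cork tray, red dish up, square against the brass stop and released; the job was handed in at about 12.6 s of the 58 s limit, and the hand-in returned no verdict.

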